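Check the hand levers of two cream fillers

TASK

Before the two cream fillers are loaded, check that their hand levers stop short of the grip bar. With the outside of the fingers press the long lever all the way in to its stop, hold it there for two seconds and ease it back out under control; then do the same with the short lever. Do not force or grip the levers, do not touch the grip bars, and leave everything else where it stands.

Things in the scene. Friction and masses are not known exactly. Their poses are not given: they have to be found in the camera images.
- long_lever (a joint): The long hand lever, rad: 0 = fully out (its spring holds it there), 0.28 = fully in at its stop, about 20 mm clear of the bar. Turns about an upright pin. At the press point the spring needs about 2 N to start and 7 N at the stop; let go, it springs out. A plain aluminium blade, 170 mm from pivot to free end, 24 mm high, 14 mm thick.
- long_press (a point): Press point on the long lever's outer face (away from the bar), mid-height, 25 mm from the free end, 150 mm above the table. Axes turn with the lever: +x is the way to press (level, into the face, towards the bar), +y along the lever to the pivot, z up. Pivot pin 145 mm along +y and 8 mm along +x from here. The inner face is not to be touched.
- long_bar_mid (a point): A point on the axis of the fixed, level grip bar behind the long lever, 150 mm above the table. Black sleeve, 22 mm thick; not to be touched. The pivot pin is 75 mm from here along +y and 40 mm along -x; the bar ends 111 mm along -y. Axes as the filler.
- long_filler: The cream filler with the long lever, fixed to the table; the two differ only in lever length. Origin on the table below the named point of the bar. +x away from the robot; +y to its column (28 mm radius) and hopper (50 mm radius, top 243 mm above the table), their axis at y = +125 mm. Base plate 130 x 250 mm, 14 mm high.
- short_lever (a joint): The short hand lever, rad: 0 = fully out (its spring holds it there), 0.36 = fully in at its stop, about 20 mm clear of the bar. Turns about an upright pin. At the press point the spring needs about 2.5 N to start and 8 N at the stop; let go, it springs out. A plain aluminium blade, 110 mm from pivot to free end, 24 mm high, 14 mm thick.
- short_press (a point): Press point on the short lever's outer face (away from the bar), mid-height, 25 mm from the free end, 150 mm above the table. Axes turn with the lever: +x is the way to press (level, into the face, towards the bar), +y along the lever to the pivot, z up. Pivot pin 85 mm along +y and 8 mm along +x from here. The inner face is not to be touched.
- short_bar_mid (a point): A point on the axis of the fixed, level grip bar behind the short lever, 150 mm above the table. Black sleeve, 22 mm thick; not to be touched. The pivot pin is 75 mm from here along +y and 40 mm along -x; the bar ends 111 mm along -y. Axes as the filler.
- short_filler: The cream filler with the short lever, fixed to the table; the two differ only in lever length. Origin on the table below the named point of the bar. +x away from the robot; +y to its column (28 mm radius) and hopper (50 mm radius, top 243 mm above the table), their axis at y = +125 mm. Base plate 130 x 250 mm, 14 mm high.
- nozzle: Steel piping nozzle, 27 mm wide, 40 mm high; a bystander to leave alone. Origin at the centre of its underside.
- shaker: Spice jar, 45 mm wide, 105 mm high; a bystander to leave alone. Origin at the centre of its underside.
- timer: White round kitchen timer, 62 mm wide, 42 mm high; a bystander to leave alone. Origin at the centre of its underside.
- cutter: Steel ring cutter, 52 mm wide, 34 mm high; a bystander to leave alone. Origin at the centre of its underside.
- tub: Small printed dessert tub, 72 mm wide, 71 mm high; a bystander to leave alone. Origin at the centre of its underside.
- scraper: Steel bench scraper lying flat, 104 x 152 x 18 mm; a bystander to leave alone. Origin at the centre of its underside.
- brush: Pastry brush lying flat, 214 x 36 x 16 mm; a bystander to leave alone. Origin at the centre of its underside.

How it is judged:
By the outcome, as a careful person would: the job done as asked, in the order asked, and still so for the second after the job is handed in, with the robot touching nothing.
It also fails if it takes over 64 s, if anything falls off the work surface, if the arm or the gripper's body presses on something with over 40 N, if the wrist force passes 120 N, or if a joint passes its speed limit or range.

ROBOT

A 6-joint arm with a two-finger parallel gripper is mounted at the origin on a cart in front of the work surface, level with it; the furniture and walls round the work are solid. World frame = base frame: x ahead of the robot, y to its left, z up, the work surface at z = 0. Lengths are in m, angles in rad, forces in N, time in s.
With the tool pointing down it reaches from about 0.325 to 0.9 m from the base axis. Payload 6.1 kg.
Tool frame: the origin (TCP) lies between the finger pads; the fingertips stand 17 mm ahead of it and the grasp point (between the pads) lies 2 mm behind it; z points along the fingers, y is the line along which they close (so a half turn about z gives the same grasp; the last joint's range is limited). The gripper opens to 85 mm and grips with 20 to 120 N. Pads are 22 mm wide; open, the fingers measure 114 mm over their backs; the gripper's body (76 mm by 85 mm) begins 54 mm behind the grasp point. The pads swing forward as they close: fully open they stand 13 mm farther back than shut.
Start: joints at [1.009, 0.22, 1.526, -0, 1.395, -0.126], TCP at [0.264, 0.567, 0.248] pointing down, gripper open.
Joint ranges: [-2.98, 2.98], [-0.91, 2.08], [0.09, 2.57], [-1.24, 4.39], [0.2, 2.65], [-2.68, 2.68]. Speed limits (rad/s): [2.57, 2.57, 3.01, 3.14, 3.14, 3.14].

INTERFACE

Orientations are given as a unit quaternion [x, y, z, w].
In Python, from cell import bot, grab_frame, camera_model, job_done gives the robot as it stands. The module is installed in compiled form; this text tells all that it offers.
- The arm moves only by the tool jog_arm, never from a script. Its arguments are lists of equal length, an entry for each row: "claw": the closure, from 0 (fully open) to 1 (shut); "translation": the shift along the tool's x, y, z in mm, a list of three; "delta_rot": the turn, a rotation vector about the tool's x, y, z in degrees, a list of three. In form: {"claw": [claw, ...], "translation": [[x, y, z], ...], "delta_rot": [[ax, ay, az], ...]}. A call has 1 to 10 rows; each row is the pose to reach, as a shift and turn from the pose commanded when the call began, along the tool's axes at that moment; what a row does not reach only later rows make up. A row lasts 1/12 s, in which the tool goes at most 41.7 mm and 7.16 degrees, less where a joint would pass 70% of its speed; a pose out of reach is approached as far as the arm can. A call with a gripper value outside its range is refused whole. The fingers move at their own pace and stop on an object; "newtons" is the grip in N (left out, the last holds). Time passes only in rows, so rows that repeat a pose let the fingers close. It gives the time, the measured TCP pose, the force, the opening and the grip force at its end, in the units of the state.
- bot.get_obs(): the state, without advancing time (a new reading comes with each control period).
- grab_frame(name): name is "side" or "top" or "wrist"; returns the picture (400x640x3 uint8, red, green, blue); there is no depth.
- camera_model(name): a dict with "fov_y" (degrees; the focal length in pixels is half the picture's height over the tangent of half this angle, whatever the lens; pixels are square), "cx", "cy" (the principal point, pixels), "pose" (4x4, takes a point from camera to world coordinates); the wrist camera has in their place "mount" (4x4, takes a point from camera to tool coordinates, whose origin is the TCP and whose axes are the flange's). Camera axes: x right, y down, z forward; pixel columns grow to the right and rows downward; lengths in m; the calibration is good to about 2 mm. A picture is of the moment at which its call begins: read the wrist's pose just before it. camera_model takes no time and is no camera call.
- job_done(): hands the job in; it is judged then, once.
The state is a dict: "clock": time; "joints": joint angles; "qd": joint speeds; "joint_torque": joint torques, N m; "tool_pos": TCP position; "eef_rot": TCP orientation; "wrist_force": force on the tool from outside, world axes, zero at the start; "wrist_torque": the same for the moment, N m; "gripper_width": finger opening in m; "gripper_force": force on a finger pad.
Only numpy, scipy, OpenCV 4.12 (cv2) and the standard library are available. Lean on these libraries where they do the work, as an engineer would, in place of code of your own. Each camera call takes 0.05 s, during which the arm holds its last target. There are 200 camera calls.

## Working session

There is one attempt and no reset: what is moved stays moved. The work goes in short steps, Python scripts to look and compute and a tool call to move; the robot and the scene stay as the last step left them, time stands still between calls to the robot, and variables do not carry over. Pictures are saved under pics/ and viewed, at most 10 in all, crops included, and the job is handed in when it is done.

Besides the shell and the picture viewer there is one more tool, called after "Emit:" as name(argument=value, ...), one argument or row to a line, values as JSON. jog_arm: Moves the arm, as the interface text tells. Its arguments: {"type":"object","properties":{"claw":{"type":"array"},"translation":{"type":"array"},"delta_rot":{"type":"array"},"newtons":{"type":"number"}},"required":["claw","translation","delta_rot"]}

```bash
mkdir -p pics
python3 - <<'E'
from cell import bot, grab_frame, camera_model
import cv2,numpy as np
np.set_printoptions(precision=4,suppress=True)
for n in ["side","top"]:
    f=grab_frame(n); cv2.imwrite(f"pics/{n}0.png",f[:,:,::-1]); m=camera_model(n); print(n,m)
print(camera_model("wrist")); print(bot.get_obs())
E
```

```text
side {'fov_y': 57.5862696615005, 'cx': 310.50913981407484, 'cy': 204.38856929439896, 'pose': array([[ 0.956 , -0.129 ,  0.2633,  0.2318],
       [-0.2922, -0.3449,  0.892 , -1.0274],
       [-0.0242, -0.9297, -0.3674,  0.5319],
       [ 0.    ,  0.    ,  0.    ,  1.    ]])}
top {'fov_y': 45.906374464757626, 'cx': 312.3638601216816, 'cy': 196.83981954741228, 'pose': array([[-0.0152, -0.9904,  0.1372,  0.2942],
       [-0.9999,  0.0158,  0.0032,  0.0126],
       [-0.0054, -0.1372, -0.9905,  1.9067],
       [ 0.    ,  0.    ,  0.    ,  1.    ]])}
{'fov_y': 70.87888639043224, 'cx': 315.8702475763176, 'cy': 199.04276457248932, 'mount': array([[ 0.0003, -0.9459, -0.3245,  0.0841],
       [ 1.    ,  0.0004, -0.0002, -0.0009],
       [ 0.0003, -0.3245,  0.9459, -0.1265],
       [ 0.    ,  0.    ,  0.    ,  1.    ]])}
{'clock': 0.1, 'joints': array([ 1.0089,  0.2211,  1.5275,  0.    ,  1.3947, -0.1261]), 'qd': array([-0.001 , -0.0019, -0.002 , -0.0009, -0.0011, -0.0009]), 'joint_torque': array([  0.0018, -49.8243, -39.0545,  -0.0001,   0.0056,   0.    ]), 'tool_pos': array([0.2635, 0.5661, 0.2473]), 'eef_rot': array([ 0.2162,  0.9764, -0.0008, -0.0003]), 'wrist_force': array([-0.8065, -0.715 ,  0.7248]), 'wrist_torque': array([-0.0102, -0.0225, -0.0154]), 'gripper_force': 0.0, 'gripper_width': 0.08545230523832008}
```

View pics/side0.png

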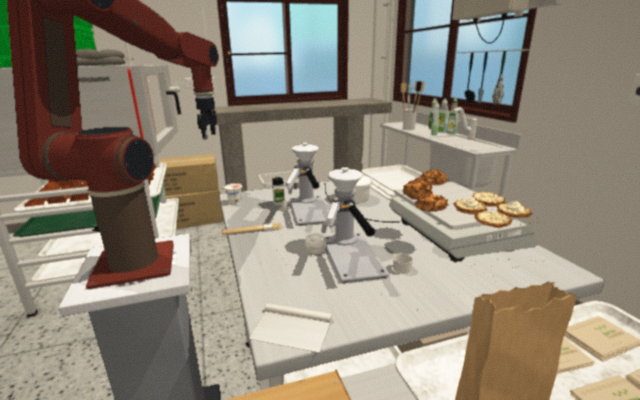

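View pics/top0.png

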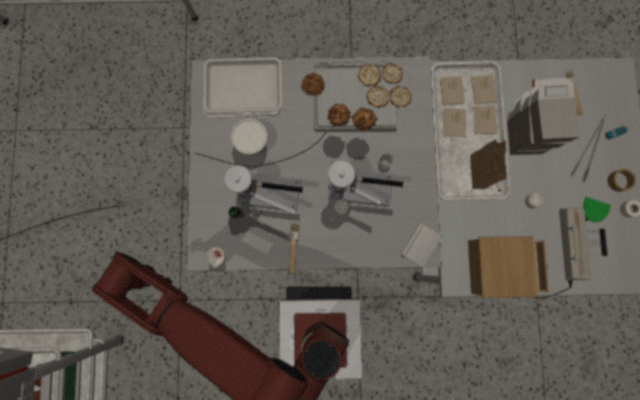

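The side view shows both fillers on the bench. In the top view their hoppers are at about (238,178) and (342,173), with black bars at (282,187) and (383,182). I'll enlarge the fillers and measure the bars and hoppers.

```bash
cat > h.py <<'E'
import numpy as np,cv2
from cell import bot, grab_frame, camera_model
from scipy.spatial.transform import Rotation as R
np.set_printoptions(precision=4,suppress=True)
def cam(n,o=None):
    m=camera_model(n); f=200/np.tan(np.radians(m['fov_y']/2))
    if 'pose' in m: P=m['pose']
    else:
        T=np.eye(4);T[:3,:3]=R.from_quat(o['eef_rot']).as_matrix();T[:3,3]=o['tool_pos'];P=T@m['mount']
    return f,m['cx'],m['cy'],P
def ray(c,u,v,z):
    f,cx,cy,P=c; d=P[:3,:3]@np.array([(u-cx)/f,(v-cy)/f,1]); o=P[:3,3]
    return o+d*(z-o[2])/d[2]
def proj(c,p):
    f,cx,cy,P=c; q=P[:3,:3].T@(np.array(p)-P[:3,3]); return np.array([cx+f*q[0]/q[2],cy+f*q[1]/q[2]])
E
python3 - <<'E'
from h import *
t=cv2.imread('pics/top0.png'); s=cv2.imread('pics/side0.png')
cr=np.vstack([cv2.resize(t[155:225,215:415],(800,280),interpolation=cv2.INTER_CUBIC),cv2.resize(s[135:285,265:415],(800,800),interpolation=cv2.INTER_CUBIC)[100:420]])
cv2.imwrite('pics/c1.png',cr)
c=cam('top'); g=t.max(2)
m=(g<45).astype(np.uint8); n,l,st,ce=cv2.connectedComponentsWithStats(m)
for i in range(1,n):
    x,y,w,h,a=st[i]
    if 215<x<415 and 140<y<230 and a>40:
        ys,xs=np.where(l==i); r=cv2.minAreaRect(np.c_[xs,ys].astype(np.float32)); b=cv2.boxPoints(r)
        o=b[np.argsort(b[:,0])]; print(st[i],r, ray(c,*o[:2].mean(0),.155),ray(c,*o[2:].mean(0),.155))
for u,v in [(238,178),(342,173)]: print(ray(c,u,v,.243))
E
```

```text
[362 178  40   8 162] ((381.64849853515625, 181.51487731933594), (39.204463958740234, 4.278659820556641), 5.710593223571777) [ 0.5995 -0.1699  0.155 ] [ 0.5823 -0.3159  0.155 ]
[262 183  40   9 165] ((281.6198425292969, 187.08082580566406), (39.44845199584961, 4.569984436035156), 7.431407928466797) [0.5866 0.2067 0.155 ] [0.5649 0.0599 0.155 ]
[230 208  14  11 112] ((236.5, 213.0), (10.0, 13.0), 90.0) [0.4809 0.3264 0.155 ] [0.4802 0.2779 0.155 ]
[0.597  0.2831 0.243 ]
[ 0.6092 -0.0894  0.243 ]
```

View pics/c1.png

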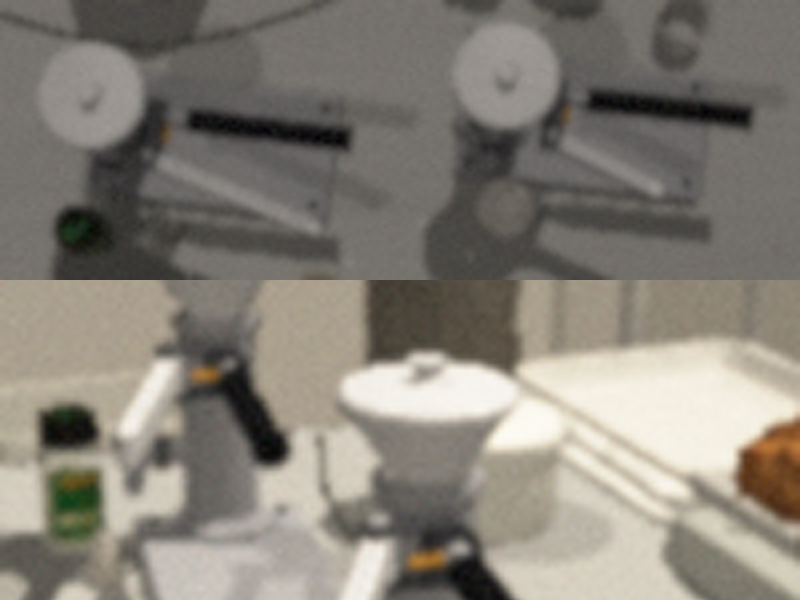

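The crop shows the long lever on the left filler, with its tip near (295,212). The short lever is on the right filler, with its tip near (380,203). The tool's yaw already matches the long lever's press direction, so I'll shut the fingers and go for a closer wrist view.

Emit:
jog_arm(
  claw=[1,1,1,1,1,1,1,1,1,1],
  translation=[
    [0,0,-30],
    [-15,-15,-60],
    [-35,-40,-90],
    [-60,-70,-110],
    [-85,-100,-113],
    [-110,-130,-113],
    [-135,-160,-113],
    [-160,-190,-113],
    [-185,-220,-113],
    [-205,-245,-113],
  ],
  delta_rot=[
    [0,0,0],
    [0,0,0],
    [0,0,0],
    [0,0,0],
    [0,0,0],
    [0,0,0],
    [0,0,0],
    [0,0,0],
    [0,0,0],
    [0,0,0],
  ],
  newtons=20,
)

```text
clock: 0.93
tool_pos: [0.3462, 0.2556, 0.361]
eef_rot: [0.216, 0.976, -0.0, 0.0]
wrist_force: [0.6, 0.1, -0.4]
gripper_width: -0.0001
gripper_force: 0.0
```

Emit:
jog_arm(
  claw=[1,1,1,1,1,1,1,1,1,1],
  translation=[
    [-24,-28,0],
    [-50,-60,0],
    [-75,-90,0],
    [-100,-120,0],
    [-120,-145,0],
    [-132,-160,0],
    [-136,-166,0],
    [-136,-166,0],
    [-136,-166,0],
    [-136,-166,0],
  ],
  delta_rot=[
    [0,0,0],
    [0,0,0],
    [0,0,0],
    [0,0,0],
    [0,0,0],
    [0,0,0],
    [0,0,0],
    [0,0,0],
    [0,0,0],
    [0,0,0],
  ],
)

```text
clock: 1.77
tool_pos: [0.3992, 0.0511, 0.3612]
eef_rot: [0.216, 0.976, 0.0, -0.0]
wrist_force: [-0.9, 0.1, -0.8]
gripper_width: -0.0003
gripper_force: 0.0
```

Run:
```python
from h import *
import pickle
o=bot.get_obs(); f=grab_frame('wrist'); cv2.imwrite('pics/w1.png',f[:,:,::-1]); pickle.dump(o,open('w1.pkl','wb'))
f=grab_frame('side'); cv2.imwrite('pics/side1.png',f[:,:,::-1]); print(o)
c=cam('wrist',o)
for n,q in dict(bartipL=(.565,.06,.155),tipS=(.58,-.31,.155),levL=(.48,.09,.16),pivL=(.551,.244,.16)).items(): print(n,proj(c,q))
```

```text
{'clock': 1.7667, 'joints': array([-0.0697, -0.3867,  1.8879,  0.0005,  1.6407, -1.2059]), 'qd': array([ 0.0106, -0.003 , -0.0016, -0.0021, -0.0013, -0.0044]), 'joint_torque': array([ -0.5949, -21.8575, -40.4174,  -0.0365,  -0.0064,   0.0029]), 'tool_pos': array([0.3992, 0.0511, 0.3612]), 'eef_rot': array([ 0.2156,  0.9765,  0.0002, -0.0002]), 'wrist_force': array([-0.8501,  0.0735, -0.8065]), 'wrist_torque': array([0.0195, 0.0217, 0.0233]), 'gripper_force': 0.0, 'gripper_width': -0.0002951537135180798}
bartipL [372.6445 278.6624]
tipS [157.3666 370.1106]
levL [371.2897 220.4499]
pivL [505.31   220.1691]
```

View pics/w1.png

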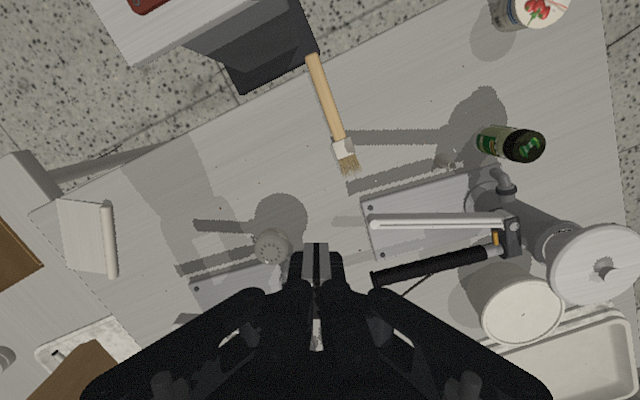

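The wrist view shows the long lever running from about (370,224) to (505,226). The black bar behind it runs from (372,279) to (490,250), the shaker is at (510,145), and the outer face is free. Next I'll measure edges on the lever and bar.

Run:
```python
from h import *
import pickle
o=pickle.load(open('w1.pkl','rb')); c=cam('wrist',o); im=cv2.imread('pics/w1.png'); g=im.max(2).astype(int)
print(g[208:242,400], g[208:242,450]); print(g[222,360:385],g[226,360:385])
m=np.zeros_like(g,np.uint8); m[235:290,365:490]=(g[235:290,365:490]<60)
n,l,st,ce=cv2.connectedComponentsWithStats(m); i=1+st[1:,4].argmax(); ys,xs=np.where(l==i)
r=cv2.minAreaRect(np.c_[xs,ys].astype(np.float32)); print(st[i],r,[ray(c,*p,.155) for p in cv2.boxPoints(r)])
crop=im[190:300,355:535]; cv2.imwrite('pics/c2.png',cv2.resize(crop,None,fx=4.4,fy=4.4,interpolation=cv2.INTER_CUBIC))
```

```text
[157 158 155 157 151 117 102 101 104 102 109 137 168 191 197 184 138 136
 177 194 183 158 154 156 157 158 158 158 157 159 154 154 158 156] [150 153 155 157 138 100 105 106 108 106 131 161 181 194 196 163 121 171
 193 187 158 131 137 138 136 136 136 140 138 138 139 139 142 138]
[139 138 138 136 143 102 114 112  91  93 155 191 194 190 193 190 188 192
 194 194 196 194 196 198 196] [147 146 150 149 140 140 113 111 141 149 183 198 196 195 197 198 195 194
 191 177 170 171 174 170 171]
[ 370  243  120   47 1948] ((430.98614501953125, 269.9873046875), (26.836631774902344, 125.59252166748047), 76.10881042480469) [array([0.5517, 0.0566, 0.155 ]), array([0.5764, 0.2196, 0.155 ]), array([0.6194, 0.2181, 0.155 ]), array([0.5956, 0.0491, 0.155 ])]
```

View pics/c2.png

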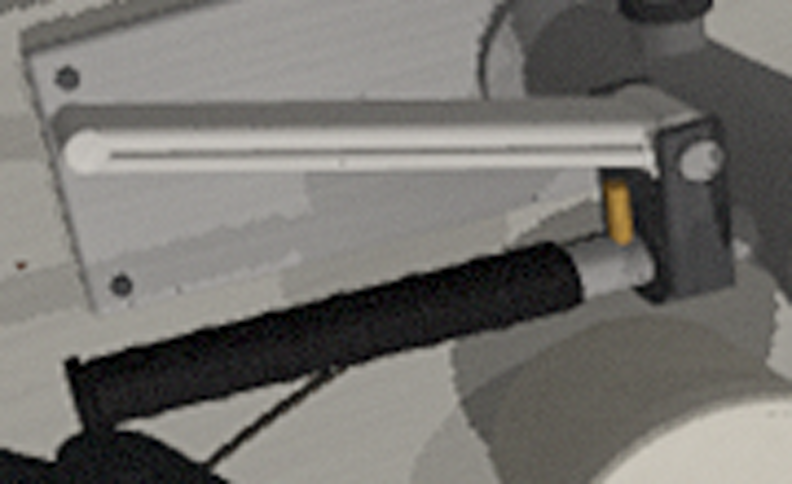

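The crop shows the lever's top face as a bright band. Its rounded tip is at pixel (370,225), its outer edge is at row ≈219.5, the pin is at (514,226) and the bar end is at (374,280).

Run:
```python
from h import *
import pickle
o=pickle.load(open('w1.pkl','rb')); c=cam('wrist',o)
P=lambda u,v:(355+u/4.4-.4,190+v/4.4-.4)
def w(u,v,z): return ray(c,*P(u,v),z)
tip=w(64,153,.162); o1=w(110,131,.162);o2=w(600,125,.162);i1=w(110,174,.162);i2=w(600,167,.162);pin=w(700,160,.168);be=w(83,395,.152)
print('tip',tip,'outer',o1,o2,'inner',i1,i2,'pin',pin,'barend',be)
d=((o2-o1)/np.linalg.norm(o2-o1)+(i2-i1)/np.linalg.norm(i2-i1))/2; x=np.array([d[1],-d[0],0])
print('len',(pin-tip)@d,'thick',(i1-o1)@x,(i2-o2)@x,'press heading deg',np.degrees(np.arctan2(x[1],x[0])))
y0=(tip+.025*d); pp=y0+x*((o1+o2)/2-y0).dot(x); print('press',pp,'pin rel press (x,y)',(pin-pp)@x,(pin-pp)@d)
for nm,a in (('pin->barend',pin-be),): 
  for yaw in (-.12,-.135,-.15): 
    X=np.array([np.cos(yaw),np.sin(yaw),0]);Y=np.array([-X[1],X[0],0]); print(yaw,a@X,a@Y,'exp -.040 .186')
R0=R.from_quat(o['eef_rot']).as_matrix(); print(R0, 'press in tool mm',1000*R0.T@(pp-o['tool_pos']), 'x in tool',R0.T@x)
```

```text
tip [0.4829 0.0856 0.162 ] outer [0.4821 0.1    0.162 ] [0.5391 0.2274 0.162 ] inner [0.4947 0.0952 0.162 ] [0.5521 0.2242 0.162 ] pin [0.5576 0.2479 0.168 ] barend [0.5688 0.0604 0.152 ]
len 0.178641649812253 thick 0.013486975321789456 0.013149232285880075 press heading deg -24.051786812622744
press [0.4871 0.1111 0.162 ] pin rel press (x,y) 0.008650925870703936 0.15364168597952726
-0.12 -0.03349415747398251 0.18478048580519504 exp -.040 .186
-0.135 -0.03626199280114186 0.18425730486845227 exp -.040 .186
-0.15 -0.0390216693329001 0.18369266681544374 exp -.040 .186
[[-0.907   0.421  -0.0003]
 [ 0.421   0.907   0.0005]
 [ 0.0005  0.0004 -1.    ]] press in tool mm [-54.544   91.3336 199.2255] x in tool [-0.9999  0.0148 -0.0005]
```

Lever length, thickness, heading (-24°) and bar offsets match the given geometry, allowing for the rounded tip. I'll descend about 25 mm clear of the outer face.

Emit:
jog_arm(
  claw=[1,1,1,1,1,1,1,1,1,1],
  translation=[
    [-5,25,10],
    [-10,50,30],
    [-18,75,55],
    [-18,95,85],
    [-18,98,120],
    [-18,98,155],
    [-18,98,185],
    [-18,98,205],
    [-18,98,211],
    [-18,98,211],
  ],
  delta_rot=[
    [0,0,0],
    [0,0,0],
    [0,0,0],
    [0,0,0],
    [0,0,0],
    [0,0,0],
    [0,0,0],
    [0,0,0],
    [0,0,0],
    [0,0,0],
  ],
)

```text
clock: 2.7
tool_pos: [0.4555, 0.132, 0.1485]
eef_rot: [0.215, 0.977, -0.001, -0.002]
wrist_force: [0.1, 0.4, 0.2]
gripper_width: -0.0001
gripper_force: 0.0
```

Emit:
jog_arm(
  claw=[1,1,1,1,1,1,1,1,1,1],
  translation=[
    [-2,0,0],
    [-5,0,0],
    [-8,0,0],
    [-11,0,0],
    [-14,0,0],
    [-16,0,0],
    [-18,0,0],
    [-20,0,0],
    [-20,0,0],
    [-20,0,0],
  ],
  delta_rot=[
    [0,0,0],
    [0,0,0],
    [0,0,0],
    [0,0,0],
    [0,0,0],
    [0,0,0],
    [0,0,0],
    [0,0,0],
    [0,0,0],
    [0,0,0],
  ],
)

```text
clock: 3.53
tool_pos: [0.4753, 0.1228, 0.1502]
eef_rot: [0.216, 0.976, -0.0, -0.0]
wrist_force: [0.1, 0.5, 0.5]
gripper_width: -0.0003
gripper_force: 0.0
```

Run:
```python
from h import *
import pickle
o=bot.get_obs(); f=grab_frame('wrist'); pickle.dump(o,open('w2.pkl','wb'))
cv2.imwrite('pics/w2.png',f[:,:,::-1]); print(o['tool_pos'],o['wrist_force'],o['wrist_torque'])
```

```text
[0.4753 0.1228 0.1502] [0.0649 0.4645 0.4931] [ 0.0233  0.0037 -0.0129]
```

View pics/w2.png

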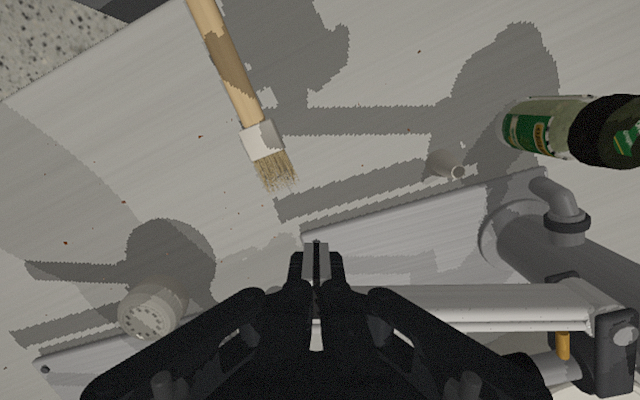

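Image check: the fingertip at (316,245) sits just outside the lever's outer face, clear of the base, brush and shaker. I'll start the press along the arc, turning with the lever.

Emit:
jog_arm(
  claw=[1,1,1,1,1,1,1,1,1,1],
  translation=[
    [-1,0,0],
    [-2.5,0,0],
    [-4,0,0],
    [-5.5,0,0],
    [-7,0,0],
    [-9,0,0],
    [-11,-0.5,0],
    [-13,-0.5,0],
    [-15,-1,0],
    [-15,-1,0],
  ],
  delta_rot=[
    [0,0,0],
    [0,0,0],
    [0,0,0],
    [0,0,-0.5],
    [0,0,-1],
    [0,0,-2],
    [0,0,-2.5],
    [0,0,-3.2],
    [0,0,-4],
    [0,0,-4],
  ],
)

```text
clock: 4.42
tool_pos: [0.4886, 0.1158, 0.1501]
eef_rot: [0.181, 0.983, 0.0, -0.0]
wrist_force: [-2.3, 2.8, 0.5]
gripper_width: -0.0002
gripper_force: 1.7
```

Emit:
jog_arm(
  claw=[1,1,1,1,1,1,1,1,1,1],
  translation=[
    [-2,0,0],
    [-4.5,-0.5,0],
    [-7,-0.8,0],
    [-9.5,-1,0],
    [-12,-1.1,0],
    [-14.5,-1.2,0],
    [-17,-1.2,0],
    [-19.5,-1.2,0],
    [-22,-1.2,0],
    [-22,-1.2,0],
  ],
  delta_rot=[
    [0,0,-0.8],
    [0,0,-1.8],
    [0,0,-2.7],
    [0,0,-3.7],
    [0,0,-4.7],
    [0,0,-5.7],
    [0,0,-6.7],
    [0,0,-7.6],
    [0,0,-8.6],
    [0,0,-8.6],
  ],
)

```text
clock: 5.25
tool_pos: [0.5084, 0.107, 0.1502]
eef_rot: [0.107, 0.994, 0.0, -0.001]
wrist_force: [-5.7, 5.7, 1.6]
gripper_width: 0.0002
gripper_force: 3.0
```

Emit:
jog_arm(
  claw=[1,1,1,1,1,1],
  translation=[
    [-1,0.5,0],
    [-2,1,0],
    [-3.5,1.2,0],
    [-5,1.3,0],
    [-6,1.4,0],
    [-6,1.4,0],
  ],
  delta_rot=[
    [0,0,-0.4],
    [0,0,-0.8],
    [0,0,-1.4],
    [0,0,-2],
    [0,0,-2.4],
    [0,0,-2.4],
  ],
)

```text
clock: 5.75
tool_pos: [0.5139, 0.1055, 0.1501]
eef_rot: [0.086, 0.996, -0.001, -0.001]
wrist_force: [-7.0, -2.7, 3.7]
gripper_width: -0.0
gripper_force: 3.6
```

Emit:
jog_arm(
  claw=[1,1,1,1,1],
  translation=[
    [-0.7,-0.3,0],
    [-1.4,-0.4,0],
    [-2.1,-0.4,0],
    [-2.5,-0.4,0],
    [-2.5,-0.4,0],
  ],
  delta_rot=[
    [0,0,-0.3],
    [0,0,-0.6],
    [0,0,-0.8],
    [0,0,-1],
    [0,0,-1],
  ],
)

```text
clock: 6.17
tool_pos: [0.5162, 0.1048, 0.15]
eef_rot: [0.078, 0.997, -0.001, -0.001]
wrist_force: [-7.7, -2.2, 3.6]
gripper_width: -0.0
gripper_force: 3.7
```

Run:
```python
from h import *
o=bot.get_obs(); print(o['tool_pos'],o['wrist_force'],R.from_quat(o['eef_rot']).as_matrix()[:,0])
# lever angle from TCP vs pivot (both finger models), using press->pin geometry at rest
h=np.radians(-24.05); x=np.array([np.cos(h),np.sin(h)]); d=np.array([-x[1],x[0]])
pp=np.array([.4871,.1111]); 
for L in (.145,.1536):
  piv=pp+x*.008+d*.1536; v=o['tool_pos'][:2]-piv; r=np.hypot(*v); a=np.arctan2(v[1],v[0])
  # lever y-axis heading: perpendicular offset of TCP is 19mm on -x side
  vy=-v; heading=np.arctan2(vy[1],vy[0])- np.arcsin(.019/r); print(r,'theta',heading-(h+np.pi/2))
```

```text
[0.5162 0.1048 0.15  ] [-7.7083 -2.2029  3.6028] [-0.9879  0.1549  0.0026]
0.1490185735275527 theta 0.014422829318542663
0.1490185735275527 theta 0.014422829318542663
```

Emit:
jog_arm(
  claw=[1,1,1,1],
  translation=[
    [-0.5,0,0],
    [-1,0,0],
    [-1.5,0,0],
    [-1.5,0,0],
  ],
  delta_rot=[
    [0,0,-0.2],
    [0,0,-0.4],
    [0,0,-0.6],
    [0,0,-0.6],
  ],
)

```text
clock: 6.5
tool_pos: [0.5173, 0.1044, 0.15]
eef_rot: [0.072, 0.997, -0.001, -0.002]
wrist_force: [-9.5, -2.6, 4.8]
gripper_width: -0.0
gripper_force: 4.4
```

Emit:
jog_arm(
  claw=[1,1,1],
  translation=[
    [-0.5,0,0],
    [-0.8,0,0],
    [-0.8,0,0],
  ],
  delta_rot=[
    [0,0,0],
    [0,0,0],
    [0,0,0],
  ],
)

```text
clock: 6.75
tool_pos: [0.5175, 0.1044, 0.15]
eef_rot: [0.072, 0.997, -0.001, -0.003]
wrist_force: [-11.7, -1.9, 6.5]
gripper_width: -0.0002
gripper_force: 5.7
```

The force jumped while the position stopped, so the lever is at its stop with about 12 N. Holding.

Emit:
jog_arm(
  claw=[1,1,1,1,1,1,1,1,1,1],
  translation=[
    [0,0,0],
    [0,0,0],
    [0,0,0],
    [0,0,0],
    [0,0,0],
    [0,0,0],
    [0,0,0],
    [0,0,0],
    [0,0,0],
    [0,0,0],
  ],
  delta_rot=[
    [0,0,0],
    [0,0,0],
    [0,0,0],
    [0,0,0],
    [0,0,0],
    [0,0,0],
    [0,0,0],
    [0,0,0],
    [0,0,0],
    [0,0,0],
  ],
)

```text
clock: 7.58
tool_pos: [0.5175, 0.1044, 0.15]
eef_rot: [0.072, 0.997, -0.001, -0.002]
wrist_force: [-12.0, -2.3, 6.5]
gripper_width: -0.0001
gripper_force: 5.7
```

Emit:
jog_arm(
  claw=[1,1,1,1,1,1,1,1,1,1],
  translation=[
    [0,0,0],
    [0,0,0],
    [0,0,0],
    [0,0,0],
    [0,0,0],
    [0,0,0],
    [0,0,0],
    [0,0,0],
    [0,0,0],
    [0,0,0],
  ],
  delta_rot=[
    [0,0,0],
    [0,0,0],
    [0,0,0],
    [0,0,0],
    [0,0,0],
    [0,0,0],
    [0,0,0],
    [0,0,0],
    [0,0,0],
    [0,0,0],
  ],
)

```text
clock: 8.42
tool_pos: [0.5175, 0.1044, 0.15]
eef_rot: [0.072, 0.997, -0.001, -0.002]
wrist_force: [-11.2, -1.5, 6.2]
gripper_width: 0.0001
gripper_force: 5.7
```

Emit:
jog_arm(
  claw=[1,1,1,1,1,1,1,1,1,1],
  translation=[
    [0,0,0],
    [0,0,0],
    [0,0,0],
    [0,0,0],
    [0,0,0],
    [0,0,0],
    [0,0,0],
    [0,0,0],
    [0,0,0],
    [0,0,0],
  ],
  delta_rot=[
    [0,0,0],
    [0,0,0],
    [0,0,0],
    [0,0,0],
    [0,0,0],
    [0,0,0],
    [0,0,0],
    [0,0,0],
    [0,0,0],
    [0,0,0],
  ],
)

```text
clock: 9.25
tool_pos: [0.5175, 0.1044, 0.15]
eef_rot: [0.072, 0.997, -0.001, -0.003]
wrist_force: [-11.7, -1.3, 6.9]
gripper_width: -0.0
gripper_force: 5.7
```

Run:
```python
from h import *
o=bot.get_obs(); print(o['clock'],o['tool_pos'],o['wrist_force'])
f=grab_frame('wrist'); cv2.imwrite('pics/w3.png',f[:,:,::-1])
```

```text
9.25 [0.5175 0.1044 0.15  ] [-11.6666  -1.3454   6.9065]
```

View pics/w3.png

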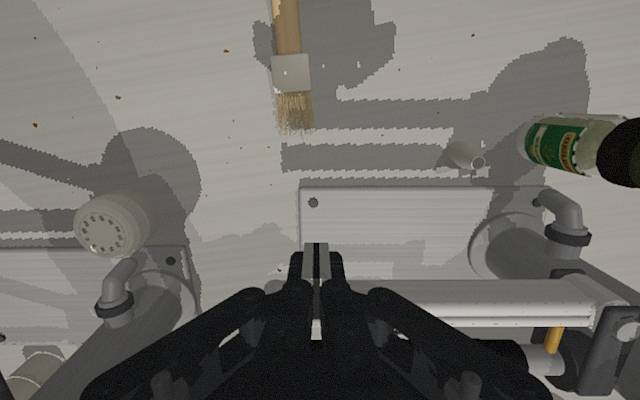

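The lever now lies parallel to the bar (row ≈312), with the fingers only on its outer face. I'll ease it back out along the same arc.

Emit:
jog_arm(
  claw=[1,1,1,1,1,1,1,1,1,1],
  translation=[
    [1,0,0],
    [2.5,0.2,0],
    [5,0.6,0],
    [7.5,1,0],
    [10,1.5,0],
    [12.5,2,0],
    [15,2.6,0],
    [17.5,3.2,0],
    [20,3.8,0],
    [22.5,4.5,0],
  ],
  delta_rot=[
    [0,0,0],
    [0,0,0.5],
    [0,0,1.4],
    [0,0,2.5],
    [0,0,3.5],
    [0,0,4.5],
    [0,0,5.5],
    [0,0,6.6],
    [0,0,7.6],
    [0,0,8.6],
  ],
)

```text
clock: 10.13
tool_pos: [0.497, 0.1121, 0.1499]
eef_rot: [0.148, 0.989, -0.001, -0.001]
wrist_force: [-5.9, -1.7, 0.7]
gripper_width: -0.0002
gripper_force: 2.3
```

Emit:
jog_arm(
  claw=[1,1,1,1,1,1,1,1,1,1],
  translation=[
    [2.5,0.4,0],
    [5,0.8,0],
    [7.5,1.3,0],
    [10,1.8,0],
    [12.5,2.4,0],
    [14.5,2.9,0],
    [16.5,3.4,0],
    [18.5,3.8,0],
    [20.5,4,0],
    [22.5,4,0],
  ],
  delta_rot=[
    [0,0,1],
    [0,0,2],
    [0,0,3],
    [0,0,4],
    [0,0,5],
    [0,0,5.8],
    [0,0,6.6],
    [0,0,7.4],
    [0,0,8],
    [0,0,8],
  ],
)

```text
clock: 10.97
tool_pos: [0.4783, 0.1239, 0.1509]
eef_rot: [0.216, 0.976, 0.0, 0.001]
wrist_force: [0.0, 0.6, 0.3]
gripper_width: 0.0001
gripper_force: 0.0
```

The long lever is released and the force is zero. I'll retract, lift and move on to view the short lever.

Emit:
jog_arm(
  claw=[1,1,1,1,1,1,1,1,1,1],
  translation=[
    [8,0,0],
    [20,0,-10],
    [30,0,-30],
    [30,0,-60],
    [30,0,-95],
    [25,-5,-130],
    [15,-25,-155],
    [5,-50,-175],
    [-5,-80,-195],
    [-15,-115,-205],
  ],
  delta_rot=[
    [0,0,0],
    [0,0,0],
    [0,0,0],
    [0,0,0],
    [0,0,0],
    [0,0,0],
    [0,0,0],
    [0,0,0],
    [0,0,0],
    [0,0,0],
  ],
)

```text
clock: 11.8
tool_pos: [0.4432, 0.0127, 0.3589]
eef_rot: [0.215, 0.977, 0.0, 0.003]
wrist_force: [0.2, -1.4, 0.8]
gripper_width: -0.0001
gripper_force: 0.0
```

Emit:
jog_arm(
  claw=[1,1,1,1,1,1,1,1,1,1],
  translation=[
    [-12,-35,0],
    [-24,-70,0],
    [-36,-105,0],
    [-48,-140,0],
    [-60,-175,0],
    [-72,-210,0],
    [-84,-245,0],
    [-94,-275,0],
    [-102,-298,0],
    [-102,-298,0],
  ],
  delta_rot=[
    [0,0,0],
    [0,0,0],
    [0,0,0],
    [0,0,0],
    [0,0,0],
    [0,0,0],
    [0,0,0],
    [0,0,0],
    [0,0,0],
    [0,0,0],
  ],
)

```text
clock: 12.63
tool_pos: [0.4082, -0.304, 0.3552]
eef_rot: [0.218, 0.976, -0.001, 0.0]
wrist_force: [-0.6, 0.2, 0.2]
gripper_width: -0.0004
gripper_force: 0.0
```

Emit:
jog_arm(
  claw=[1,1,1,1,1],
  translation=[
    [0,0,0],
    [0,0,0],
    [0,0,0],
    [0,0,0],
    [0,0,0],
  ],
  delta_rot=[
    [0,0,0],
    [0,0,0],
    [0,0,0],
    [0,0,0],
    [0,0,0],
  ],
)

```text
clock: 13.05
tool_pos: [0.4095, -0.2992, 0.3556]
eef_rot: [0.215, 0.977, -0.0, 0.0]
wrist_force: [0.4, 0.2, 0.2]
gripper_width: -0.0
gripper_force: 0.0
```

Run:
```python
from h import *
import pickle
o=bot.get_obs(); f=grab_frame('wrist'); cv2.imwrite('pics/w4.png',f[:,:,::-1]); pickle.dump(o,open('w4.pkl','wb')); print(o['clock'],o['tool_pos'])
```

```text
13.05 [ 0.4095 -0.2992  0.3556]
```

View pics/w4.png

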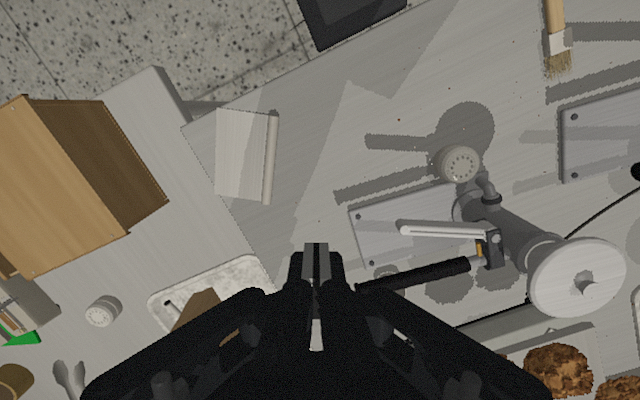

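The short lever runs from about (400,229) to (487,236) and its bar end is near (357,290). The timer is at (460,165), so I'll check its distance too.

Run:
```python
from h import *
import pickle
o=pickle.load(open('w4.pkl','rb')); im=cv2.imread('pics/w4.png'); c=cam('wrist',o); print('timer',ray(c,461,165,.042),ray(c,461,165,.1))
cv2.imwrite('pics/c4.png',cv2.resize(im[200:300,350:520],None,fx=4.4,fy=4.4,interpolation=cv2.INTER_CUBIC))
```

```text
timer [ 0.5151 -0.095   0.042 ] [ 0.491  -0.1174  0.1   ]
```

View pics/c4.png

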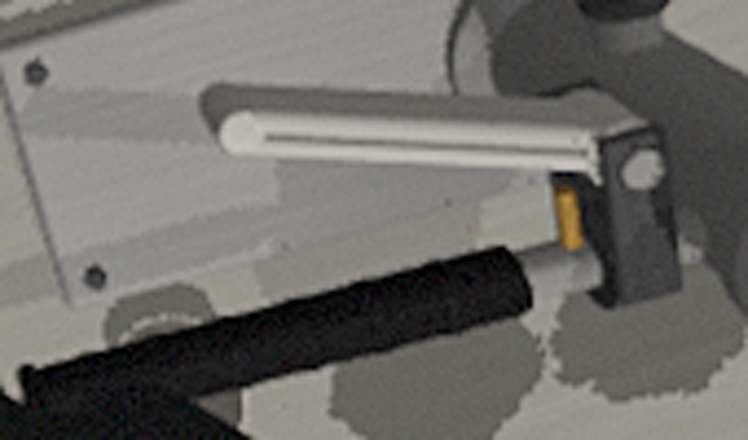

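In the crop the lever tip is at (219,132), the outer edge runs (270,113)→(560,129), the inner edge runs (270,156)→(560,170), and the pin is at (643,168).

Run:
```python
from h import *
import pickle
o=pickle.load(open('w4.pkl','rb')); c=cam('wrist',o)
def w(u,v,z): return ray(c,350+u/4.4-.4,200+v/4.4-.4,z)
tip=w(219,132,.162); o1=w(270,113,.162);o2=w(560,129,.162);i1=w(270,156,.162);i2=w(560,170,.162);pin=w(643,168,.168)
d=((o2-o1)/np.linalg.norm(o2-o1)+(i2-i1)/np.linalg.norm(i2-i1))/2; x=np.array([d[1],-d[0],0])
print('len',(pin-tip)@d,'thick',(i1-o1)@x,(i2-o2)@x,'heading',np.degrees(np.arctan2(x[1],x[0])))
y0=tip+.032*d; pp=y0+x*((o1+o2)/2-y0).dot(x); print('press',pp,'pin rel',(pin-pp)@x,(pin-pp)@d,'pin',pin)
R0=R.from_quat(o['eef_rot']).as_matrix()
print('press in tool',1000*R0.T@(pp-o['tool_pos']),'x in tool',R0.T@x, 'tool turn needed', np.degrees(np.arctan2(x[1],x[0])-np.arctan2(-R0[1,0],-R0[0,0])))
for k in (11,36): print(k,'TCP in tool', 1000*R0.T@(pp-x*k/1000-o['tool_pos']), pp-x*k/1000)
```

```text
len 0.11889451507129431 thick 0.013345194313574822 0.012778307114882478 heading -28.078510388389233
press [ 0.5225 -0.2019  0.162 ] pin rel 0.0081552310203257 0.08689488382183623 pin [ 0.5706 -0.129   0.168 ]
press in tool [-61.3962 135.8539 193.6514] x in tool [-0.9984 -0.0558  0.0007] tool turn needed -3.200749560668289
11 TCP in tool [-50.4134 136.4681 193.644 ] [ 0.5128 -0.1967  0.162 ]
36 TCP in tool [-25.4526 137.8639 193.6271] [ 0.4907 -0.1849  0.162 ]
```

Emit:
jog_arm(
  claw=[1,1,1,1,1,1,1,1,1,1],
  translation=[
    [-5,30,5],
    [-10,60,20],
    [-18,90,40],
    [-23,115,70],
    [-25,132,105],
    [-25,138,140],
    [-25,138,170],
    [-25,138,195],
    [-25,138,205.5],
    [-25,138,205.5],
  ],
  delta_rot=[
    [0,0,0.5],
    [0,0,1],
    [0,0,2],
    [0,0,3.2],
    [0,0,3.2],
    [0,0,3.2],
    [0,0,3.2],
    [0,0,3.2],
    [0,0,3.2],
    [0,0,3.2],
  ],
)

```text
clock: 13.93
tool_pos: [0.4883, -0.1842, 0.1469]
eef_rot: [0.243, 0.97, 0.001, -0.003]
wrist_force: [-0.4, 0.4, -0.6]
gripper_width: -0.0002
gripper_force: 0.0
```

Emit:
jog_arm(
  claw=[1,1,1,1,1,1,1,1,1,1],
  translation=[
    [-2,0,0],
    [-5,0,0],
    [-8,0,0],
    [-11,0,0],
    [-14,0,0],
    [-16,0,0],
    [-18,0,0],
    [-20,0,0],
    [-20,0,0],
    [-20,0,0],
  ],
  delta_rot=[
    [0,0,0],
    [0,0,0],
    [0,0,0],
    [0,0,0],
    [0,0,0],
    [0,0,0],
    [0,0,0],
    [0,0,0],
    [0,0,0],
    [0,0,0],
  ],
)

```text
clock: 14.77
tool_pos: [0.5077, -0.195, 0.1497]
eef_rot: [0.243, 0.97, 0.0, -0.0]
wrist_force: [0.0, -0.4, -0.5]
gripper_width: -0.0003
gripper_force: 0.0
```

Emit:
jog_arm(
  claw=[1,1,1,1,1,1,1,1,1,1],
  translation=[
    [-1.5,0,0],
    [-3,0,0],
    [-4.5,0,0],
    [-6,0,0],
    [-8,-0.5,0],
    [-10,-0.8,0],
    [-12,-1.1,0],
    [-14,-1.4,0],
    [-16,-1.7,0],
    [-16,-1.7,0],
  ],
  delta_rot=[
    [0,0,0],
    [0,0,0],
    [0,0,0],
    [0,0,-0.3],
    [0,0,-1.6],
    [0,0,-2.9],
    [0,0,-4.3],
    [0,0,-5.6],
    [0,0,-6.9],
    [0,0,-6.9],
  ],
)

```text
clock: 15.6
tool_pos: [0.5211, -0.204, 0.1497]
eef_rot: [0.184, 0.983, 0.0, -0.0]
wrist_force: [-3.6, 2.0, 3.0]
gripper_width: -0.0002
gripper_force: 2.2
```

Emit:
jog_arm(
  claw=[1,1,1,1,1,1,1,1,1,1],
  translation=[
    [-1.7,-0.3,0],
    [-3.4,-0.6,0],
    [-5.1,-0.9,0],
    [-6.8,-1.2,0],
    [-8.5,-1.4,0],
    [-10.3,-1.6,0],
    [-12,-1.8,0],
    [-13.8,-1.9,0],
    [-15.5,-2,0],
    [-15.5,-2,0],
  ],
  delta_rot=[
    [0,0,-1.1],
    [0,0,-2.3],
    [0,0,-3.4],
    [0,0,-4.6],
    [0,0,-5.7],
    [0,0,-6.9],
    [0,0,-8],
    [0,0,-9.2],
    [0,0,-10.3],
    [0,0,-10.3],
  ],
)

```text
clock: 16.43
tool_pos: [0.5343, -0.2112, 0.1496]
eef_rot: [0.095, 0.995, 0.0, -0.001]
wrist_force: [-5.6, 3.7, 3.8]
gripper_width: -0.0005
gripper_force: 3.2
```

Emit:
jog_arm(
  claw=[1,1,1,1],
  translation=[
    [-1,-0.2,0],
    [-2,-0.4,0],
    [-3,-0.6,0],
    [-3,-0.6,0],
  ],
  delta_rot=[
    [0,0,-0.6],
    [0,0,-1.3],
    [0,0,-2],
    [0,0,-2],
  ],
)

```text
clock: 16.77
tool_pos: [0.5369, -0.2124, 0.1496]
eef_rot: [0.078, 0.997, 0.0, -0.001]
wrist_force: [-6.6, 3.2, 4.6]
gripper_width: -0.0002
gripper_force: 3.4
```

Emit:
jog_arm(
  claw=[1,1,1,1],
  translation=[
    [-0.7,-0.1,0],
    [-1.4,0.1,0],
    [-2,0.2,0],
    [-2,0.2,0],
  ],
  delta_rot=[
    [0,0,-0.5],
    [0,0,-0.9],
    [0,0,-1.3],
    [0,0,-1.3],
  ],
)

```text
clock: 17.1
tool_pos: [0.5387, -0.213, 0.1496]
eef_rot: [0.067, 0.998, -0.0, -0.001]
wrist_force: [-7.3, 1.3, 4.1]
gripper_width: 0.0003
gripper_force: 3.6
```

Emit:
jog_arm(
  claw=[1,1,1],
  translation=[
    [-0.5,0,0],
    [-1,0,0],
    [-1,0,0],
  ],
  delta_rot=[
    [0,0,-0.3],
    [0,0,-0.6],
    [0,0,-0.6],
  ],
)

```text
clock: 17.35
tool_pos: [0.5396, -0.2133, 0.1496]
eef_rot: [0.062, 0.998, -0.0, -0.001]
wrist_force: [-6.3, 1.4, 4.0]
gripper_width: 0.0001
gripper_force: 3.7
```

Emit:
jog_arm(
  claw=[1,1,1,1],
  translation=[
    [-0.6,0,0],
    [-1.2,0,0],
    [-1.5,0,0],
    [-1.5,0,0],
  ],
  delta_rot=[
    [0,0,0],
    [0,0,0],
    [0,0,0],
    [0,0,0],
  ],
)

```text
clock: 17.68
tool_pos: [0.5399, -0.2134, 0.1495]
eef_rot: [0.062, 0.998, -0.0, -0.003]
wrist_force: [-12.3, 1.0, 7.9]
gripper_width: -0.0001
gripper_force: 6.4
```

The short lever is at its stop: motion blocked and force up to 12 N. Holding.

Emit:
jog_arm(
  claw=[1,1,1,1,1,1,1,1,1,1],
  translation=[
    [0,0,0],
    [0,0,0],
    [0,0,0],
    [0,0,0],
    [0,0,0],
    [0,0,0],
    [0,0,0],
    [0,0,0],
    [0,0,0],
    [0,0,0],
  ],
  delta_rot=[
    [0,0,0],
    [0,0,0],
    [0,0,0],
    [0,0,0],
    [0,0,0],
    [0,0,0],
    [0,0,0],
    [0,0,0],
    [0,0,0],
    [0,0,0],
  ],
)

```text
clock: 18.52
tool_pos: [0.5399, -0.2134, 0.1496]
eef_rot: [0.062, 0.998, -0.0, -0.003]
wrist_force: [-12.3, 0.2, 7.4]
gripper_width: -0.0001
gripper_force: 6.3
```

Emit:
jog_arm(
  claw=[1,1,1,1,1,1,1,1,1,1],
  translation=[
    [0,0,0],
    [0,0,0],
    [0,0,0],
    [0,0,0],
    [0,0,0],
    [0,0,0],
    [0,0,0],
    [0,0,0],
    [0,0,0],
    [0,0,0],
  ],
  delta_rot=[
    [0,0,0],
    [0,0,0],
    [0,0,0],
    [0,0,0],
    [0,0,0],
    [0,0,0],
    [0,0,0],
    [0,0,0],
    [0,0,0],
    [0,0,0],
  ],
)

```text
clock: 19.35
tool_pos: [0.5399, -0.2134, 0.1496]
eef_rot: [0.062, 0.998, -0.0, -0.002]
wrist_force: [-12.1, 1.6, 6.5]
gripper_width: 0.0003
gripper_force: 6.3
```

Emit:
jog_arm(
  claw=[1,1,1,1,1,1,1,1,1,1],
  translation=[
    [0,0,0],
    [0,0,0],
    [0,0,0],
    [0,0,0],
    [0,0,0],
    [0,0,0],
    [0,0,0],
    [0,0,0],
    [0,0,0],
    [0,0,0],
  ],
  delta_rot=[
    [0,0,0],
    [0,0,0],
    [0,0,0],
    [0,0,0],
    [0,0,0],
    [0,0,0],
    [0,0,0],
    [0,0,0],
    [0,0,0],
    [0,0,0],
  ],
)

```text
clock: 20.18
tool_pos: [0.5399, -0.2134, 0.1496]
eef_rot: [0.062, 0.998, -0.0, -0.002]
wrist_force: [-11.8, 1.7, 7.2]
gripper_width: -0.0
gripper_force: 6.3
```

Emit:
jog_arm(
  claw=[1,1,1,1,1,1,1,1,1,1],
  translation=[
    [0.8,0,0],
    [2,0.2,0],
    [3.6,0.6,0],
    [5.2,1,0],
    [7,1.6,0],
    [8.8,2.1,0],
    [10.6,2.8,0],
    [12.4,3.4,0],
    [14.2,4.1,0],
    [16,4.8,0],
  ],
  delta_rot=[
    [0,0,0],
    [0,0,0.5],
    [0,0,1.7],
    [0,0,2.8],
    [0,0,4],
    [0,0,5.2],
    [0,0,6.5],
    [0,0,7.7],
    [0,0,9],
    [0,0,10.3],
  ],
)

```text
clock: 21.02
tool_pos: [0.526, -0.207, 0.1496]
eef_rot: [0.152, 0.988, -0.0, -0.001]
wrist_force: [-6.1, 0.8, 2.5]
gripper_width: 0.0002
gripper_force: 2.6
```

Emit:
jog_arm(
  claw=[1,1,1,1,1,1,1,1,1,1],
  translation=[
    [1.8,0.4,0],
    [3.6,0.9,0],
    [5.4,1.4,0],
    [7.2,1.9,0],
    [9,2.5,0],
    [10.8,3.2,0],
    [12.6,3.9,0],
    [14.4,4.6,0],
    [16.2,4.8,0],
    [18,5,0],
  ],
  delta_rot=[
    [0,0,1.2],
    [0,0,2.4],
    [0,0,3.6],
    [0,0,4.8],
    [0,0,6.1],
    [0,0,7.3],
    [0,0,8.6],
    [0,0,9.8],
    [0,0,10.5],
    [0,0,10.8],
  ],
)

```text
clock: 21.85
tool_pos: [0.5117, -0.1961, 0.15]
eef_rot: [0.244, 0.97, 0.0, 0.001]
wrist_force: [0.1, -0.7, 0.0]
gripper_width: -0.0001
gripper_force: 0.0
```

Emit:
jog_arm(
  claw=[1,1,1,1,1,1,1,1,1,1],
  translation=[
    [2,0,0],
    [4,0,0],
    [8,0,0],
    [15,0,0],
    [25,0,-5],
    [35,0,-20],
    [38,0,-45],
    [40,0,-80],
    [40,0,-110],
    [40,0,-130],
  ],
  delta_rot=[
    [0,0,0],
    [0,0,0],
    [0,0,0],
    [0,0,0],
    [0,0,0],
    [0,0,0],
    [0,0,0],
    [0,0,0],
    [0,0,0],
    [0,0,0],
  ],
)

```text
clock: 22.68
tool_pos: [0.4762, -0.1775, 0.2834]
eef_rot: [0.243, 0.97, -0.001, 0.002]
wrist_force: [0.8, -0.7, 0.6]
gripper_width: 0.0001
gripper_force: 0.0
```

Emit:
jog_arm(
  claw=[1,1,1,1,1,1],
  translation=[
    [0,0,-20],
    [0,0,-50],
    [0,0,-70],
    [0,0,-70],
    [0,0,-70],
    [0,0,-70],
  ],
  delta_rot=[
    [0,0,0],
    [0,0,0],
    [0,0,0],
    [0,0,0],
    [0,0,0],
    [0,0,0],
  ],
)

```text
clock: 23.18
tool_pos: [0.4753, -0.1771, 0.3489]
eef_rot: [0.243, 0.97, 0.0, -0.0]
wrist_force: [-0.2, -0.4, -0.3]
gripper_width: -0.0
gripper_force: 0.0
```

Run:
```python
from h import *
o=bot.get_obs(); print(o['clock'],o['tool_pos'],o['wrist_force'],o['qd'])
f=grab_frame('top'); a=f[:,:,::-1]; b=cv2.imread('pics/top0.png')
cv2.imwrite('pics/t9.png',cv2.resize(np.vstack([b[140:280,180:440],a[140:280,180:440]]),None,fx=2.1,fy=2.1,interpolation=cv2.INTER_CUBIC))
```

```text
23.1833 [ 0.4753 -0.1771  0.3489] [-0.1506 -0.4394 -0.3392] [0.0003 0.0157 0.018  0.0005 0.0008 0.0013]
```

View pics/t9.png

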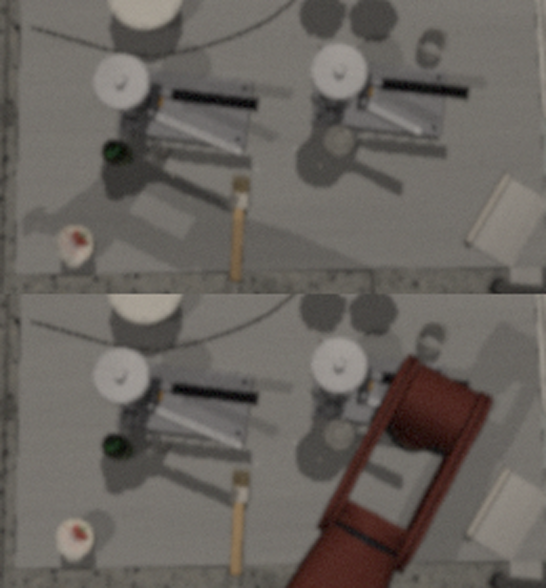

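Before (upper half) and after (lower half) match: the long lever is back out and the bystanders haven't moved. The arm hides the short lever, but the contact force there fell to zero as it came out. Handing in.

```bash
python3 -c "
from cell import job_done
print(job_done())"
```

```text
the job is handed in; nothing more can be done
None
```

I pressed the long lever to its stop, held it for about 2.5 s at about 12 N and eased it back out, then did the same with the short lever; both stopped short of the grip bar, nothing else visible had moved, and the job is handed in at about 23 s, though the arm hid the short lever in the last picture.

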